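# Load the tube rotator

### The job

Load the two loose lying centrifuge tubes (one in the steel tray, one on the worktop) into the two free stations of the tube rotator, either tube in either station: press each straight down past the sprung jaws until it sits right down in both fork clips and both jaws have snapped shut over it. Both tubes must lie like the one already loaded, cap at the same side, with the clips gripping the straight barrel about midway between cap and tip. Let go of them and leave the tray and everything else where it is.

Things in the scene. Friction and masses are not known exactly. Their poses are not given: they have to be found in the camera images.
- tube_a: centrifuge tube 107 mm long, about 20 g: barrel 16 mm diameter, straight from z = -38 to +38 mm, conical tip, 20 mm screw cap on the last 13 mm. Origin at mid-length on the tube's axis, +z along the axis to the cap. Lies in the steel tray, axis about 11 mm above the worktop, cap pointing any way.
- tube_b: centrifuge tube 107 mm long, about 20 g: barrel 16 mm diameter, straight from z = -38 to +38 mm, conical tip, 20 mm screw cap on the last 13 mm. Origin at mid-length on the tube's axis, +z along the axis to the cap. Lies on the bare worktop between tray and rotator, axis about 9 mm above it, cap pointing any way (not a tube in the blue rack).
- rotator: tube rotator, fixed: grey base plate 330 x 100 mm, white drive box at its +x end. Origin under the base, at the middle station, z up. Three tube stations at x = -70, 0, +70 mm. Two rails run along x at y = +-27 mm, tops at z = 38 mm; between them (y within +-22 mm) it is open down to the base plate's top at z = 15 mm, so fingers can dip there.
- tube_a_cap (a point): middle of tube_a's screw cap, on the axis, 51 mm from the tube's middle
- tube_b_cap (a point): middle of tube_b's screw cap, on the axis, 51 mm from the tube's middle
- drive_box (a point): centre of the top of the white drive box, 83 mm above the worktop; box 65 mm along x, 100 mm along y; a knob on it reaches 93 mm.
- loaded (a point): middle station, like the free ones, already holding a fixed tube (16 mm barrel along y, cap at the -y side). Its neighbours are 70 mm away either way along x.
- clip (a point): one of the six like fork clips (front station, cap side): point on its floor, 42 mm above the worktop. 10 mm wide along y. Fixed prong at its -x side, inner face 9 mm off, upright to z = 69 mm, flaring out to 78 mm. Sprung jaw at its +x side: slanted lead-in from 77 mm down to a round nose at 60 mm that reaches 4 mm over a seated tube. Mouth about 27 mm wide at the top. Slippery plastic.
- station_front (a point): middle of the free front station: on the axis of a seated tube, midway between its two clips, 50 mm above the worktop. Axes as the rotator's: y along the tube (cap at -y). Clips hold the barrel at y = -32..-22 and 22..32 mm; the tube's middle belongs at y = 0, 6 mm either way fits. Pressing a tube straight down takes 4 to 15 N between 20 and 10 mm above the seat; below that the jaws draw it in; 1 mm of play.
- station_back (a point): middle of the free back station, otherwise the same as the front station; the drive box's face is 55 mm farther along x.
- jaw_front_cap (a joint): rad; 0 = sprung shut, grows to 0.6 as the jaw is pushed open (away from the tube, towards the rotator's +x); about 0.2 is needed for a tube to pass. Its spring shuts it again. Jaw of the front station's clip at y = -27 mm (cap side).
- jaw_front_tip (a joint): rad; 0 = sprung shut, grows to 0.6 as the jaw is pushed open (away from the tube, towards the rotator's +x); about 0.2 is needed for a tube to pass. Its spring shuts it again. Jaw of the front station's clip at y = +27 mm (tip side).
- jaw_back_cap (a joint): rad; 0 = sprung shut, grows to 0.6 as the jaw is pushed open (away from the tube, towards the rotator's +x); about 0.2 is needed for a tube to pass. Its spring shuts it again. Jaw of the back station's clip at y = -27 mm (cap side).
- jaw_back_tip (a joint): rad; 0 = sprung shut, grows to 0.6 as the jaw is pushed open (away from the tube, towards the rotator's +x); about 0.2 is needed for a tube to pass. Its spring shuts it again. Jaw of the back station's clip at y = +27 mm (tip side).
- tray: shallow stainless tray 155 x 225 mm (inside 142 x 212 mm, long side along its own y), wall 20 mm high, floor 2 mm thick; loose, 0.9 kg; origin at the centre of its underside. Holds tube_a and the forceps; tray and rotator may stand either way round, left or right.
- forceps: steel forceps 129 mm long lying in the tray beside tube_a, 10 mm thick; origin under the middle, y axis along them
- marker: marker pen 125 x 14 mm lying in front of tube_b; origin under the middle, y axis along it
- stopper: black rubber stopper, 26 mm diameter, 22 mm high, standing beyond tube_b, to one side; origin at the centre of its underside
- tape_roll: roll of tape lying flat, 62 mm diameter, 25 mm high, behind tube_b; origin at the centre of its underside
- bottle_tall: glass bottle with screw cap, 58 mm diameter, 109 mm high, beyond tube_b to the other side, between it and the rotator or the tray; origin at the centre of its underside
- membrane_box: flat box 68 x 68 x 22 mm, farther back; origin at the centre of its underside
Mind the look-alikes: they are no part of the job. Leave any yellow look-alike of the tube_b alone.

How it is judged:
By the outcome, as a careful person would: the job done as asked, in the order asked, and still so for the second after the job is handed in, with the robot touching nothing.
It also fails if it takes over 64 s, if anything falls off the work surface, if the arm or the gripper's body presses on something with over 40 N, if the wrist force passes 120 N, or if a joint passes its speed limit or range.

### The arm

A 7-joint arm with a two-finger parallel gripper is mounted at the origin on a cart in front of the work surface, level with it; the furniture and walls round the work are solid. World frame = base frame: x ahead of the robot, y to its left, z up, the work surface at z = 0. Lengths are in m, angles in rad, forces in N, time in s.
With the tool pointing down it reaches from about 0.35 to 0.775 m from the base axis. Payload 3.1 kg.
Tool frame: the origin (TCP) lies between the finger pads; the fingertips stand 8 mm ahead of it and the grasp point (between the pads) lies 11 mm behind it; z points along the fingers, y is the direction in which the jaws open and shut (so a half turn about z gives the same grasp; the last joint's range is limited). The gripper opens to 85 mm and grips with 20 to 120 N. Pads are 22 mm wide; open, the fingers measure 114 mm over their backs; the gripper's body (76 mm by 85 mm) begins 54 mm behind the grasp point. The pads swing forward as they close: fully open they stand 13 mm farther back than shut.
Start: joints at [-1.225, 0.311, 0.014, 1.512, -0.004, 1.319, -0.027], TCP at [0.208, 0.509, 0.239] pointing down, gripper open.
Joint ranges: [-2.7, 2.7], [-0.3, 1.91], [-1.27, 1.3], [0.12, 2.57], [-1.44, 4.58], [0.2, 2.03], [-3.05, 3.05]. Speed limits (rad/s): [2.79, 2.79, 3.14, 3.14, 3.14, 3.14, 3.14].

### API

Orientations are given as a unit quaternion [x, y, z, w].
In Python, from rig import * gives the robot as it stands.
- The arm moves only by the shell command python3 -m handwheel 'ROWS' [FORCE]. ROWS is JSON, a list of rows, each a list of 3 entries, a list of its own where there are three numbers: the shift along the world's x, y, z scaled (see below), then the turn, a rotation vector about the world's x, y, z scaled (see below), then the finger opening in mm, from 0 to 85.4. A call has 1 to 20 rows; each row shifts and turns the pose as measured when the row begins; what a row does not reach is not made up. The controller multiplies each number of a shift by 80 mm and each number of a turn by 120 degrees. A row lasts 1/8 s, in which the tool goes at most 62.5 mm and 10.7 degrees, less where a joint would pass 70% of its speed; a pose out of reach is approached as far as the arm can. A call with a number of a shift or a turn outside -1 to 1 is refused whole. A call with a gripper value outside its range is refused whole. The fingers move at their own pace and stop on an object; FORCE is the grip in N (left out, the last holds). Time passes only in rows, so rows that do not move let the fingers close. It gives the time, the measured TCP pose, the force and the opening at its end, in the units of the state.
- get_obs(): the state, without advancing time (a new reading comes with each control period).
- get_image(name): name is "scene" or "top" or "wrist"; returns the picture (420x560x3 uint8, red, green, blue); there is no depth.
- camera_model(name): a dict with "K" (3x3 intrinsics, pixels), "distortion" ([k1, k2, p1, p2, k3] as OpenCV has them; the pictures are not rectified), "R" (3x3) and "t" (3): a world point X has camera coordinates R X + t. Camera axes: x right, y down, z forward; pixel columns grow to the right and rows downward; lengths in m; the calibration is good to about 2 mm. A picture is of the moment at which its call begins: read the wrist's pose just before it. camera_model takes no time and is no camera call; for the wrist camera it gives the pose at the moment of the call.
- finish_job(): hands the job in, once; it reports no verdict.
The state is a dict: "time_s": time; "joint_positions": joint angles; "dq": joint speeds; "tau": joint torques, N m; "tcp_pos": TCP position; "orientation": TCP orientation; "wrist_force": force on the tool from outside, world axes, zero at the start; "wrist_torque": the same for the moment, N m; "gripper_width": opening from 0.0 (shut) to 1.0 (fully open).
Only numpy, scipy, OpenCV 4.12 (cv2) and the standard library are available. Lean on these libraries where they do the work, as an engineer would, in place of code of your own. Each camera call takes 0.05 s, during which the arm holds its last target. There are 200 camera calls.

## Working session

There is one attempt and no reset: what is moved stays moved. The work goes in short steps, Python scripts to look and compute and a shell command to move; the robot and the scene stay as the last step left them, time stands still between calls to the robot, and variables do not carry over. Pictures are saved under pics/ and viewed, about 8 in all and at most 12, crops included, and the job is handed in when it is done.

```bash
mkdir -p pics; ls
python3 - <<'E'
from rig import *
import cv2
o=get_obs();print(o)
for n in("top","scene"):
    im=get_image(n);cv2.imwrite(f'pics/{n}0.png',im[:,:,::-1])
    c=camera_model(n);print(n,c)
E
```

```text
pics
{'time_s': 0.0, 'joint_positions': array([-1.22466702,  0.31174208,  0.01401491,  1.51308769, -0.00442292,
        1.31919304, -0.02721998]), 'dq': array([-2.19112441e-04, -8.86982401e-04, -6.64052134e-04, -5.86877379e-04,
        4.82176262e-04,  8.46532342e-04,  9.61929999e-05]), 'tau': array([ 1.55022112e-04, -3.79914021e+01,  1.46201584e-01, -2.30593568e+01,
        1.22157019e-02,  1.36204940e-02, -1.16088557e-05]), 'tcp_pos': array([0.20771808, 0.50848642, 0.23819973]), 'orientation': array([ 1.92687223e-01,  9.81259494e-01, -1.18436710e-03, -1.90397751e-04]), 'wrist_force': array([-0.26225443,  0.35625786,  0.04459467]), 'wrist_torque': array([-0.03048487,  0.01984413, -0.04372416]), 'gripper_width': 1.002465883201237}
top {'K': array([[493.15730987,   0.        , 283.23952199],
       [  0.        , 493.15730987, 214.65251507],
       [  0.        ,   0.        ,   1.        ]]), 'distortion': array([-0.01158889,  0.        ,  0.        ,  0.        ,  0.        ]), 'R': array([[-0.00366238, -0.9999858 ,  0.00387221],
       [-0.99034624,  0.00309045, -0.1385813 ],
       [ 0.13856737, -0.00434236, -0.99034349]]), 't': array([-0.02458325,  0.57916387,  1.01751387])}
scene {'K': array([[422.75099064,   0.        , 278.14434974],
       [  0.        , 422.75099064, 205.52723012],
       [  0.        ,   0.        ,   1.        ]]), 'distortion': array([-0.09871842,  0.        ,  0.        ,  0.        ,  0.        ]), 'R': array([[ 0.69525086, -0.71855992, -0.01725922],
       [-0.4986126 , -0.46486512, -0.73163235],
       [ 0.51769848,  0.51727368, -0.6814809 ]]), 't': array([-0.41094191,  0.33095103,  0.73817192])}
```

View pics/top0.png

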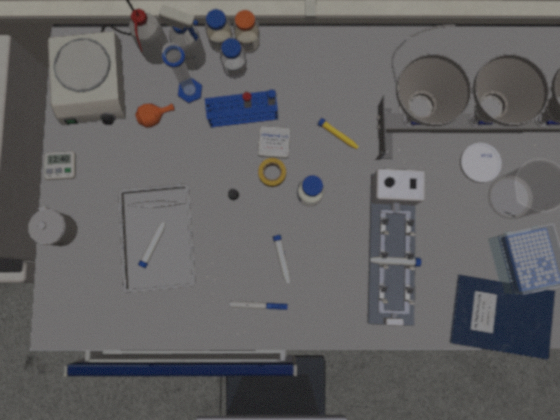

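View pics/scene0.png

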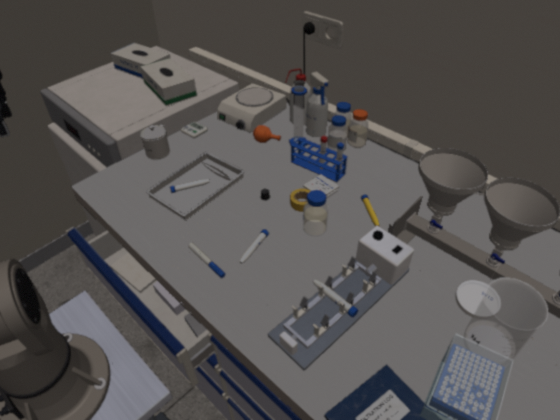

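Run:
```python
import cv2,numpy as np
im=cv2.imread('pics/top0.png')
im=np.clip(255*(im/255.)**0.6*1.2,0,255).astype('uint8')
def crop(u,v,w,h,s):return cv2.resize(im[v:v+h,u:u+w],None,fx=s,fy=s,interpolation=cv2.INTER_CUBIC)
# left: tray u132-172 v215-275 x6 ; mid: tube_b u225-295 v230-315
out=np.zeros((600,800,3),'uint8')
for (u,v,w,h,x,y) in[(135,215,32,58,0,0),(228,230,64,85,200,0),(366,200,62,100,412,0)]:
    s=6 
    c=crop(u,v,w,h,s)
    for k in range(0,w,10):
        cv2.line(c,(k*s,0),(k*s,8 if k%50 else 16),(0,255,0),1);cv2.putText(c,str(u+k),(k*s,20),0,.35,(0,255,0),1)
    for k in range(0,h,10):
        cv2.line(c,(0,k*s),(8,k*s),(0,255,0),1);cv2.putText(c,str(v+k),(8,k*s+4),0,.35,(0,255,0),1)
    c=c[:600-y,:800-x];
    out[y:y+c.shape[0],x:x+c.shape[1]]=c
cv2.imwrite('pics/crop1.png',out)
```

```text
(no output)
```

View pics/crop1.png

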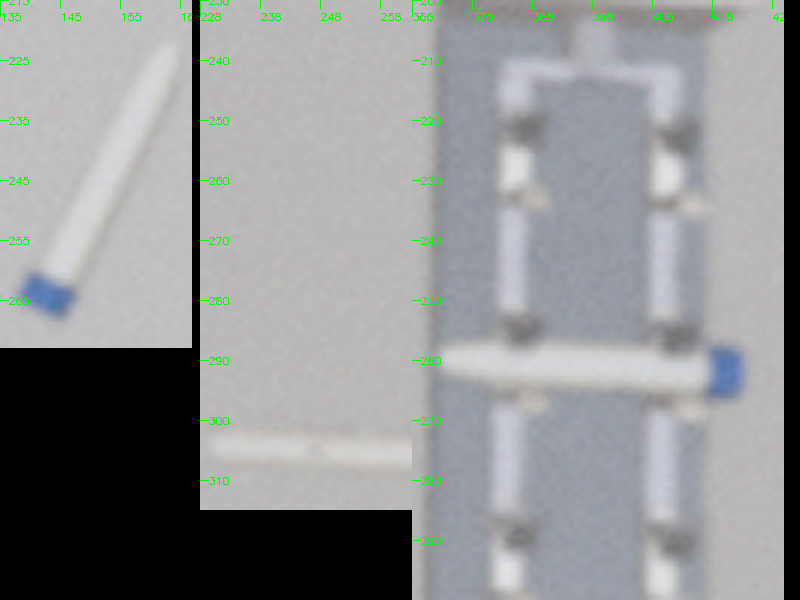

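Tray tube: blue cap at about (143,264), tip (164,222.5). Loaded tube: cap (418.5,262), tip (371,260). Candidates for tube_b: (282,258), the marker-like item (258,306), the yellow one (338,133). I'll look closer at those.

Run:
```python
import cv2,numpy as np
im=cv2.imread('pics/top0.png')
im=np.clip(255*(im/255.)**0.6*1.2,0,255).astype('uint8')
out=np.zeros((600,800,3),'uint8')
for (u,v,w,h,x,y,s) in[(262,230,36,56,0,0,8),(226,296,64,20,0,460,6),(366,270,62,66,410,0,6),(314,115,50,35,410,400,5)]:
    c=cv2.resize(im[v:v+h,u:u+w],None,fx=s,fy=s,interpolation=cv2.INTER_CUBIC)
    for k in range(0,w,10):
        cv2.line(c,(k*s,0),(k*s,8),(0,255,0),1);cv2.putText(c,str(u+k),(k*s,20),0,.35,(0,255,0),1)
    for k in range(0,h,10):
        cv2.line(c,(0,k*s),(8,k*s),(0,255,0),1);cv2.putText(c,str(v+k),(8,k*s+4),0,.35,(0,255,0),1)
    c=c[:600-y,:800-x];
    out[y:y+c.shape[0],x:x+c.shape[1]]=c
cv2.imwrite('pics/crop2.png',out)
```

```text
(no output)
```

View pics/crop2.png

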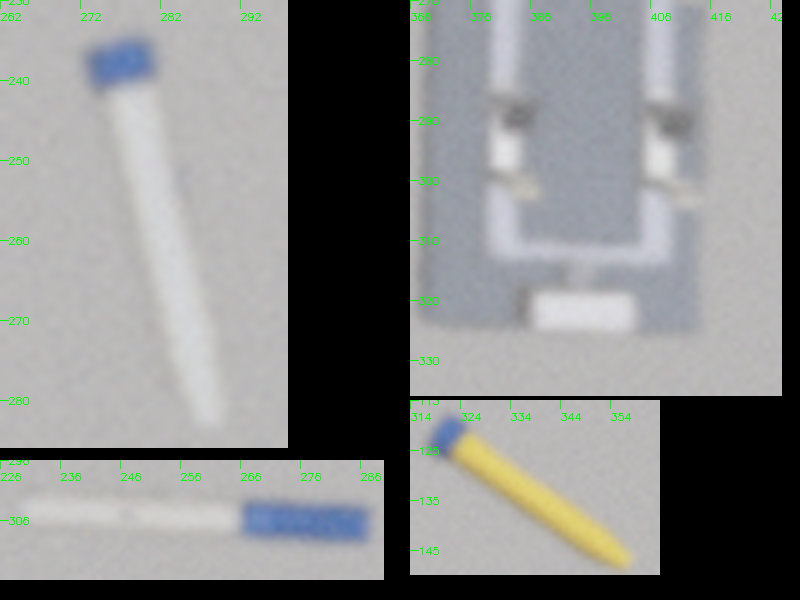

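Tube_b is the white one, with a short, wide blue cap at (277.2,238) and its tip at (288.8,283). (258,306) is the marker: its cap is long and no wider than the barrel. The yellow one is the look-alike to leave alone. Now positions.

```bash
cat > h.py <<'E'
import numpy as np,cv2
from rig import *
from scipy.spatial.transform import Rotation as Rot
def ray(c,p,z):
    n=cv2.undistortPoints(np.array([[p]],float),c['K'],np.array(c['distortion']))[0,0]
    d=c['R'].T@np.array([n[0],n[1],1]);o=-c['R'].T@c['t']
    return o+d*(z-o[2])/d[2]
def proj(c,X):
    return cv2.projectPoints(np.array([X],float),cv2.Rodrigues(c['R'])[0],c['t'],c['K'],np.array(c['distortion']))[0].reshape(-1,2)
E
python3 - <<'E'
from h import *
c=camera_model('top')
def show(n,cap,tip,z):
    a=ray(c,cap,z);b=ray(c,tip,z);d=a-b;L=np.hypot(*d[:2]);d/=L
    print(n,'cap',a.round(4),'tip',b.round(4),'L',L.round(4),'yaw',np.degrees(np.arctan2(d[1],d[0])).round(1),'mid(from cap)',(a-.047*d).round(4),(b+.0535*d).round(4))
show('a',(143,264.3),(164,222.5),.011)
show('b',(277.2,238),(288.8,283),.009)
show('loaded',(418.5,262),(371,260),.05)
for n,p,z in [('baseNL',(367.7,324),.015),('baseNR',(414.3,325),.015),('railL_nearstn',(384,290),.038),('clip floors L',(382.5,295.5),.042),('R',(407.5,296.5),.042),('backL',(383.5,227.5),.042),('backR',(408.5,229),.042)]: print(n,ray(c,p,z).round(4))
o=get_obs();print(Rot.from_quat(o['orientation']).as_matrix().round(3))
w=camera_model('wrist');print(w['K'][0,0],(-w['R'].T@w['t']).round(3),w['R'].round(2))
E
```

```text
a cap [0.4751 0.2787 0.011 ] tip [0.5666 0.2357 0.011 ] L 0.101 yaw 154.8 mid(from cap) [0.5177 0.2587 0.011 ] [0.5182 0.2584 0.011 ]
b cap [ 0.5318 -0.0132  0.009 ] tip [ 0.4338 -0.0382  0.009 ] L 0.1011 yaw 14.3 mid(from cap) [ 0.4862 -0.0248  0.009 ] [ 0.4857 -0.025   0.009 ]
loaded cap [ 0.4764 -0.3104  0.05  ] tip [ 0.481  -0.2105  0.05  ] L 0.1 yaw -92.6 mid(from cap) [ 0.4785 -0.2634  0.05  ] [ 0.4785 -0.264   0.05  ]
baseNL [ 0.3464 -0.2061  0.015 ]
baseNR [ 0.3438 -0.3057  0.015 ]
railL_nearstn [ 0.4184 -0.2384  0.038 ]
clip floors L [ 0.407  -0.2341  0.042 ]
R [ 0.4047 -0.2865  0.042 ]
backL [ 0.5505 -0.2407  0.042 ]
backR [ 0.5471 -0.2941  0.042 ]
[[-0.926  0.378 -0.001]
 [ 0.378  0.926 -0.002]
 [-0.    -0.002 -1.   ]]
341.17464151147254 [0.144 0.535 0.372] [[ 0.38  0.93 -0.  ]
 [ 0.89 -0.36  0.27]
 [ 0.25 -0.1  -0.96]]
```

```bash
python3 -m handwheel '[[[0.21,-0.17,-0.06],[0,0,-0.085],40],[[0.21,-0.17,-0.06],[0,0,-0.085],40],[[0.21,-0.17,-0.06],[0,0,-0.085],40],[[0.21,-0.17,-0.06],[0,0,-0.085],40],[[0.21,-0.17,-0.06],[0,0,-0.085],40],[[0.21,-0.17,-0.06],[0,0,-0.085],40],[[0.21,-0.17,-0.06],[0,0,-0.085],40],[[0.21,-0.17,-0.06],[0,0,-0.085],40],[[0.21,-0.17,-0.06],[0,0,-0.085],40],[[0.21,-0.17,-0.06],[0,0,-0.085],40],[[0.21,-0.17,-0.06],[0,0,-0.085],40],[[0.21,-0.17,-0.06],[0,0,-0.085],40],[[0.21,-0.17,-0.06],[0,0,-0.085],40],[[0.21,-0.17,-0.06],[0,0,-0.085],40],[[0.21,-0.17,-0.06],[0,0,-0.085],40],[[0.21,-0.17,-0.06],[0,0,-0.085],40],[[0.21,-0.17,-0.06],[0,0,-0.085],40],[[0.21,-0.17,-0.06],[0,0,-0.085],40],[[0,0,0],[0,0,0],40]]' 90
cat >> h.py <<'E'
def pose():
    o=get_obs();R=Rot.from_quat(o['orientation']).as_matrix()
    print('t',round(o['time_s'],2),'tcp',o['tcp_pos'].round(4),'jawyaw',np.degrees(np.arctan2(R[1,1],R[0,1])).round(1),'z',R[:,2].round(3),'F',o['wrist_force'].round(1),'w',round(o['gripper_width']*85.4,1),'j7',o['joint_positions'][6].round(2));return o,R
def to(P,jaw,rows):
    "shift/turn in units per row to reach P with jaw yaw (deg) and tool down"
    o,R=pose();j=np.radians(jaw);y=np.array([np.cos(j),np.sin(j),0]);z=np.array([0,0,-1.])
    G=np.stack([np.cross(y,z),y,z],1)
    print('total shift u',((np.array(P)-o['tcp_pos'])/.08).round(3),'turn u',(np.degrees(Rot.from_matrix(G@R.T).as_rotvec())/120).round(4),'per row',((np.array(P)-o['tcp_pos'])/.08/rows).round(3))
E
python3 - <<'E'
from h import *
to((.518,.2586,.15),-115.2,1)
c=camera_model('wrist');im=get_image('wrist')
for n,X in [('cap',(.4751,.2787,.011)),('tip',(.5666,.2357,.011)),('mid',(.518,.2586,.011))]:print(n,proj(c,X).round(1))
cv2.imwrite('pics/w1.png',cv2.convertScaleAbs(im[:,:,::-1],alpha=1.6))
E
```

```text
time_s: 2.48
tcp_pos: [0.5109, 0.2507, 0.1387]
orientation: [0.962, -0.273, -0.006, -0.003]
wrist_force: [-0.1, -1.1, 0.8]
gripper_width: 0.471
t 2.48 tcp [0.5109 0.2507 0.1387] jawyaw -121.7 z [-0.01   0.009 -1.   ] F [-0.1 -1.1  0.8] w 40.2 j7 -2.29
total shift u [0.089 0.098 0.141] turn u [-0.0042 -0.0048  0.0538] per row [0.089 0.098 0.141]
cap [[275.1 250.3]]
tip [[259.1 126.1]]
mid [[267.9 195.3]]
```

View pics/w1.png

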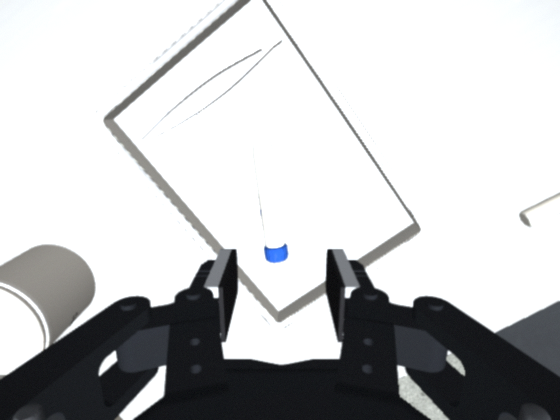

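The wrist view shows tube_a's cap at (276,251), against (275,250) predicted, so the top-camera fix is good to about 1 mm. Descending part way.

```bash
python3 -m handwheel '[[[0.09,0.10,-0.2],[0,0,0.054],40],[[0,0,-0.3],[-0.004,-0.005,0],40],[[0,0,-0.3],[0,0,0],40],[[0,0,-0.2],[0,0,0],40],[[0,0,0],[0,0,0],40]]' >/dev/null
python3 - <<'E'
from h import *
to((.518,.2586,.0145),-115.2,1)
E
```

```text
t 3.15 tcp [0.5123 0.2686 0.0572] jawyaw -113.5 z [-0.005  0.008 -1.   ] F [ 0.5 -0.1  1.2] w 40.3 j7 -2.14
total shift u [ 0.071 -0.125 -0.534] turn u [-0.0038 -0.0024 -0.0138] per row [ 0.071 -0.125 -0.534]
```

```bash
python3 -m handwheel '[[[0.071,-0.125,-0.1],[-0.004,-0.002,-0.014],40],[[0,0,0],[0,0,0],40],[[0,0,0],[0,0,0],40]]' >/dev/null
python3 - <<'E'
from h import *
to((.518,.2586,.0145),-115.2,1)
E
```

```text
t 3.52 tcp [0.5199 0.2585 0.0509] jawyaw -115.3 z [ 0.003  0.001 -1.   ] F [ 0.3 -0.5 -0.9] w 40.0 j7 -2.15
total shift u [-0.024  0.001 -0.455] turn u [-0.0004  0.0014  0.0006] per row [-0.024  0.001 -0.455]
```

```bash
python3 -m handwheel '[[[-0.02,0,-0.15],[0,0,0],40],[[0,0,-0.16],[0,0,0],40],[[0,0,-0.1],[0,0,0],40],[[0,0,-0.04],[0,0,0],40],[[0,0,0],[0,0,0],40]]' >/dev/null
python3 - <<'E'
from h import *
to((.518,.2586,.0145),-115.2,1)
E
```

```text
t 4.15 tcp [0.5178 0.2586 0.0122] jawyaw -115.3 z [ 0.002  0.001 -1.   ] F [-0.5  0.3  0.8] w 40.1 j7 -2.12
total shift u [0.002 0.    0.029] turn u [-0.0004  0.0011  0.0005] per row [0.002 0.    0.029]
```

```bash
python3 -m handwheel '[[[0,0,0.02],[0,0,0],30],[[0,0,0],[0,0,0],20],[[0,0,0],[0,0,0],8],[[0,0,0],[0,0,0],8],[[0,0,0],[0,0,0],8],[[0,0,0],[0,0,0],8]]' 60
python3 - <<'E'
from h import *
pose()
E
```

```text
time_s: 4.9
tcp_pos: [0.5187, 0.2589, 0.0149]
orientation: [0.976, -0.219, 0.002, -0.001]
wrist_force: [-0.4, 0.9, -0.7]
gripper_width: 0.159
t 4.9 tcp [0.5187 0.2589 0.0149] jawyaw -115.3 z [ 0.004  0.002 -1.   ] F [-0.4  0.9 -0.7] w 13.6 j7 -2.12
```

```bash
python3 -m handwheel '[[[0,0,0],[0,0,0],8],[[0,0,0],[0,0,0],8]]'
python3 - <<'E'
from h import *
pose()
im=get_image('wrist');cv2.imwrite('pics/w2.png',cv2.resize(im[190:400,180:380,::-1],None,fx=2.8,fy=2.8))
E
```

```text
time_s: 5.15
tcp_pos: [0.5186, 0.2589, 0.0148]
orientation: [0.976, -0.219, 0.002, -0.001]
wrist_force: [-0.3, -0.0, -1.4]
gripper_width: 0.16
t 5.15 tcp [0.5186 0.2589 0.0148] jawyaw -115.3 z [ 0.004  0.002 -1.   ] F [-0.3 -0.  -1.4] w 13.7 j7 -2.12
```

View pics/w2.png

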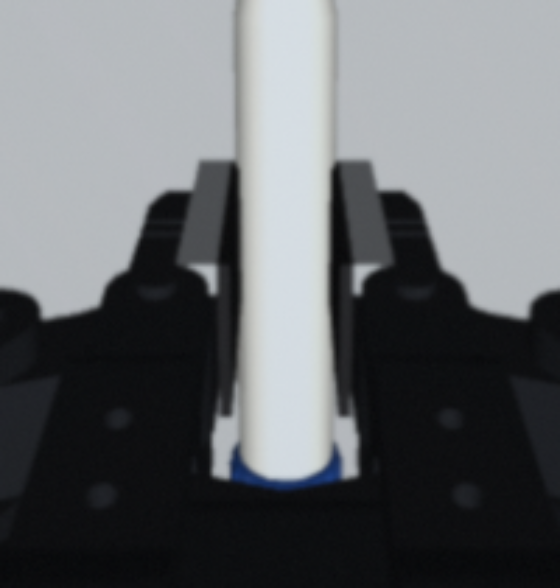

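Tube_a lies centred between the pads. Lifting it to check the hold.

```bash
python3 -m handwheel '[[[0,0,0.1],[0,0,0],6],[[0,0,0.2],[0,0,0],6],[[0,0,0.4],[0,0,0],6],[[0,0,0.5],[0,0,0],6],[[0,0,0.5],[0,0,0],6],[[0,0,0.2],[0,0,0],6],[[0,0,0],[0,0,0],6],[[0,0,0],[0,0,0],6]]' 90
python3 - <<'E'
from h import *
to((.5484,-.2668,.17),-2.5,13)
im=get_image('wrist')[130:400,140:420,::-1]
t=cv2.resize(get_image('top')[190:300,110:210,::-1],None,fx=4,fy=4)
cv2.imwrite('pics/w3.png',np.hstack([cv2.resize(im,(400,440)),cv2.resize(t,(400,440))]))
E
```

```text
time_s: 6.2
tcp_pos: [0.518, 0.2579, 0.1752]
orientation: [0.976, -0.219, 0.002, -0.002]
wrist_force: [-0.1, -0.5, -0.3]
gripper_width: 0.148
t 6.2 tcp [0.518  0.2579 0.1752] jawyaw -115.3 z [ 0.005  0.003 -1.   ] F [-0.1 -0.5 -0.3] w 12.6 j7 -2.23
total shift u [ 0.38  -6.559 -0.065] turn u [-3.500e-03  3.000e-04  9.403e-01] per row [ 0.029 -0.505 -0.005]
```

View pics/w3.png

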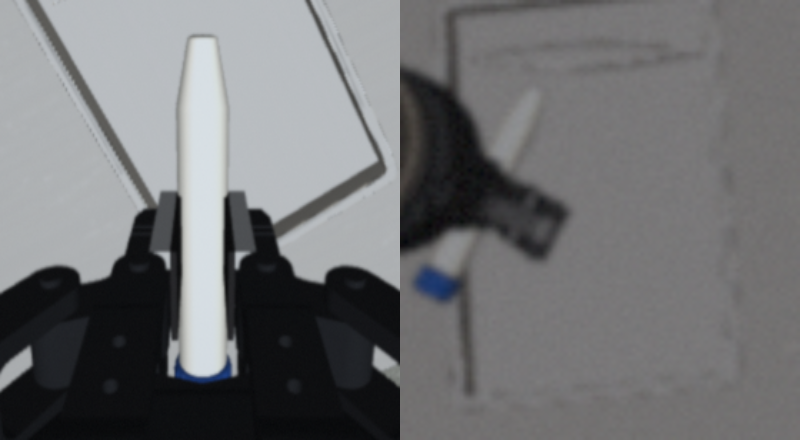

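Tube_a is held, seen from the cap end with its tip at wrist pixel (282,153). Checking its slant in the grip before travelling.

Run:
```python
from h import *
o,R=pose();c=camera_model('wrist')
for dz in (-.004,0,.004):
  for s in(.0535,-.0405,-.038,.038):
    a=R[:,0] 
    for sg in(1,-1): print(dz,s,sg,proj(c,o['tcp_pos']+sg*s*a+R[:,2]*dz).round(1)) if dz==0 or s==.0535 else 0
```

```text
t 6.3 tcp [0.5179 0.2579 0.1748] jawyaw -115.3 z [ 0.005  0.002 -1.   ] F [-1.1  0.2 -1.1] w 12.7 j7 -2.23
-0.004 0.0535 1 [[280.1 150.1]]
-0.004 0.0535 -1 [[280.4 381.5]]
0 0.0535 1 [[280.2 149. ]]
0 0.0535 -1 [[280.4 375.1]]
0 -0.0405 1 [[280.4 352.4]]
0 -0.0405 -1 [[280.2 181.7]]
0 -0.038 1 [[280.4 347.9]]
0 -0.038 -1 [[280.2 187.8]]
0 0.038 1 [[280.2 187.8]]
0 0.038 -1 [[280.4 347.9]]
0.004 0.0535 1 [[280.2 147.9]]
0.004 0.0535 -1 [[280.4 369.1]]
```

The tip sits about 2 mm cap-ward of nominal with no visible slant, so I'll offset for that. Moving to above the back station.

```bash
python3 -m handwheel '[[[0,-0.2,0],[0,0,0.03],6],[[0.03,-0.35,0],[0,0,0.065],6],[[0.03,-0.5,0],[0,0,0.08],6],[[0.03,-0.5,0],[0,0,0.08],6],[[0.03,-0.5,0],[0,0,0.08],6],[[0.03,-0.5,0],[0,0,0.08],6],[[0.03,-0.5,0],[0,0,0.08],6],[[0.03,-0.5,0],[0,0,0.08],6],[[0.03,-0.5,0],[0,0,0.08],6],[[0.03,-0.5,0],[0,0,0.08],6],[[0.03,-0.5,0],[0,0,0.08],6],[[0.03,-0.5,0],[0,0,0.08],6],[[0.03,-0.45,0],[0,0,0.06],6],[[0.02,-0.3,0],[0,0,0.06],6],[[0,-0.2,0],[0,0,0],6],[[0,0,0],[0,0,0],6],[[0,0,0],[0,0,0],6]]' 90
python3 - <<'E'
from h import *
to((.5485,-.2648,.12),-2.5,1)
E
```

```text
time_s: 8.43
tcp_pos: [0.5324, -0.2737, 0.1498]
orientation: [0.638, 0.77, -0.013, -0.003]
wrist_force: [-0.3, 0.5, 0.5]
gripper_width: 0.148
t 8.43 tcp [ 0.5324 -0.2737  0.1498] jawyaw 10.6 z [-0.021 -0.016 -1.   ] F [-0.3  0.5  0.5] w 12.6 j7 0.78
total shift u [ 0.201  0.111 -0.372] turn u [ 0.0065 -0.0108 -0.1095] per row [ 0.201  0.111 -0.372]
```

```bash
python3 -m handwheel '[[[0.1,0.055,0],[0.003,-0.005,-0.055],6],[[0.1,0.055,-0.1],[0.003,-0.005,-0.055],6],[[0,0,-0.1],[0,0,0],6],[[0,0,0],[0,0,0],6],[[0,0,0],[0,0,0],6]]' >/dev/null
python3 - <<'E'
from h import *
to((.5485,-.2648,.12),-2.5,1)
c=camera_model('wrist')
ro=np.array([.4785,-.2637]);a=np.radians(-2.5)
def W(x,y,z):return (ro[0]+x*np.cos(a)-y*np.sin(a),ro[1]+x*np.sin(a)+y*np.cos(a),z)
im=get_image('wrist')[:,:,::-1].copy()
for X in [W(70,-27,.069),(0,0,0)][:0]:pass
L=[W(x*1e-3,y*1e-3,z) for x,y,z in[(70,22,.042),(70,32,.042),(61,22,.069),(61,32,.069),(0,51,.05),(0,-51,.05),(61,-22,.069),(70,-22,.042)]]
for X in L:
    p=proj(c,X)[0];print(p.round(0));cv2.drawMarker(im,tuple(int(round(v)) for v in p),(0,0,255),cv2.MARKER_CROSS,8,1)
cv2.imwrite('pics/w4.png',cv2.resize(im,(800,600)))
E
```

```text
t 9.05 tcp [ 0.5501 -0.2575  0.1331] jawyaw -2.4 z [-0.002  0.004 -1.   ] F [-0.2  0.5 -0.3] w 12.7 j7 0.56
total shift u [-0.019 -0.092 -0.163] turn u [-0.0018 -0.0008 -0.001 ] per row [-0.019 -0.092 -0.163]
[281. 196.]
[281. 181.]
[266. 206.]
[265. 190.]
[171. 154.]
[183. 297.]
[266. 273.]
[281. 256.]
```

View pics/w4.png

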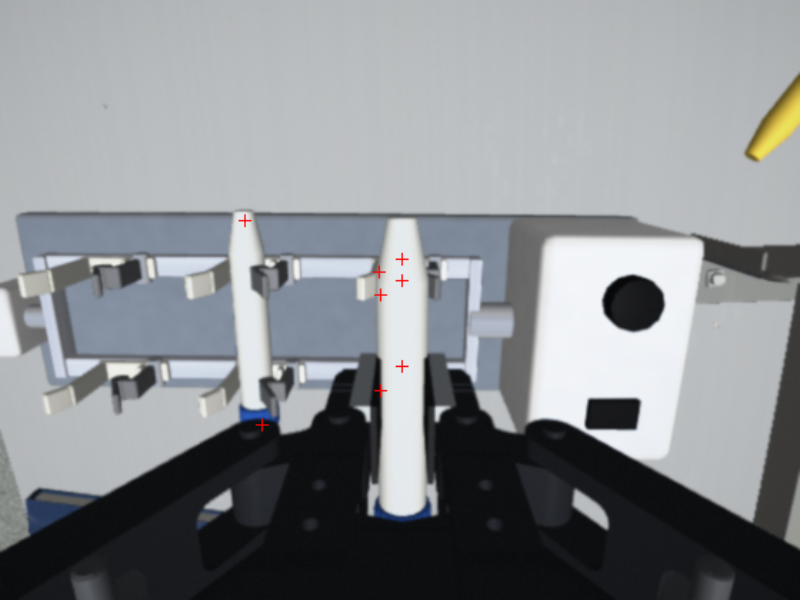

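Markers from my rotator pose fall on the loaded tube (tip (243,211), axis within about 1 mm) and on the prong edge (380,272). I'll trim x by -0.7 mm and centre y, then go down.

```bash
python3 -m handwheel '[[[-0.03,-0.09,-0.1],[-0.002,-0.001,-0.001],6],[[0,0,-0.15],[0,0,0],6],[[0,0,-0.15],[0,0,0],6],[[0,0,0],[0,0,0],6],[[0,0,0],[0,0,0],6]]' 110 >/dev/null
python3 - <<'E'
from h import *
to((.5478,-.2648,.085),-2.5,1)
E
```

```text
t 9.72 tcp [ 0.5464 -0.266   0.0984] jawyaw -2.6 z [-0.001 -0.001 -1.   ] F [-0.7  0.7  0.4] w 12.1 j7 0.59
total shift u [ 0.017  0.015 -0.167] turn u [ 0.0003 -0.0003  0.0007] per row [ 0.017  0.015 -0.167]
```

```bash
python3 -m handwheel '[[[0.017,0.015,-0.1],[0,0,0],6],[[0,0,-0.07],[0,0,0],6],[[0,0,0],[0,0,0],6],[[0,0,0],[0,0,0],6]]' 110 >/dev/null
python3 - <<'E'
from h import *
to((.5478,-.2648,.054),-2.5,1)
E
python3 -m handwheel '[[[0,0,-0.1],[0,0,0],6],[[0,0,-0.1],[0,0,0],6],[[0,0,0],[0,0,0],6]]' >/dev/null
python3 - <<'E'
from h import *
to((.5478,-.2648,.054),-2.5,1)
E
```

```text
t 10.22 tcp [ 0.5485 -0.2646  0.0843] jawyaw -2.5 z [ 0.    -0.001 -1.   ] F [0.2 0.  0. ] w 11.9 j7 0.59
total shift u [-0.009 -0.003 -0.379] turn u [0.0004 0.0002 0.0003] per row [-0.009 -0.003 -0.379]
t 10.6 tcp [ 0.5475 -0.2653  0.0695] jawyaw -2.6 z [-0.    -0.001 -1.   ] F [ 2.5 -0.5 -2. ] w 12.2 j7 0.6
total shift u [ 0.004  0.007 -0.194] turn u [ 0.0003 -0.0002  0.001 ] per row [ 0.004  0.007 -0.194]
```

```bash
python3 -m handwheel '[[[0,0,-0.12],[0,0,0],6],[[0,0,0],[0,0,0],6]]' |grep -E 'force|pos|wid';  python3 -m handwheel '[[[0,0,-0.1],[0,0,0],6],[[0,0,0],[0,0,0],6]]' |grep -E 'force|pos|wid'
python3 - <<'E'
from h import *
to((.5478,-.2648,.054),-2.5,1)
E
```

```text
tcp_pos: [0.5474, -0.2661, 0.0598]
wrist_force: [2.6, -0.7, -8.0]
gripper_width: 0.143
tcp_pos: [0.5485, -0.2667, 0.0547]
wrist_force: [-1.0, 0.3, -0.4]
gripper_width: 0.142
t 11.1 tcp [ 0.5485 -0.2667  0.0547] jawyaw -2.7 z [ 0.003 -0.002 -1.   ] F [-1.   0.3 -0.4] w 12.1 j7 0.6
total shift u [-0.009  0.024 -0.009] turn u [0.0009 0.0012 0.0014] per row [-0.009  0.024 -0.009]
```

```bash
python3 -m handwheel '[[[0,0.01,-0.06],[0,0,0],6],[[0,0,0],[0,0,0],6]]' |grep -E 'force|pos|wid';  python3 -m handwheel '[[[0,0,-0.05],[0,0,0],6],[[0,0,0],[0,0,0],6]]' |grep -E 'force|pos|wid'
python3 - <<'E'
from h import *
pose()
im=get_image('wrist')[:,:,::-1]
cv2.imwrite('pics/w5.png',cv2.resize(im[100:310,120:400],(800,600)))
E
```

```text
tcp_pos: [0.5494, -0.267, 0.0547]
wrist_force: [-1.3, 0.4, -1.9]
gripper_width: 0.14
tcp_pos: [0.5497, -0.2671, 0.0545]
wrist_force: [-0.9, 0.1, -1.7]
gripper_width: 0.14
t 11.6 tcp [ 0.5497 -0.2671  0.0545] jawyaw -2.7 z [ 0.007 -0.001 -1.   ] F [-0.9  0.1 -1.7] w 11.9 j7 0.61
```

View pics/w5.png

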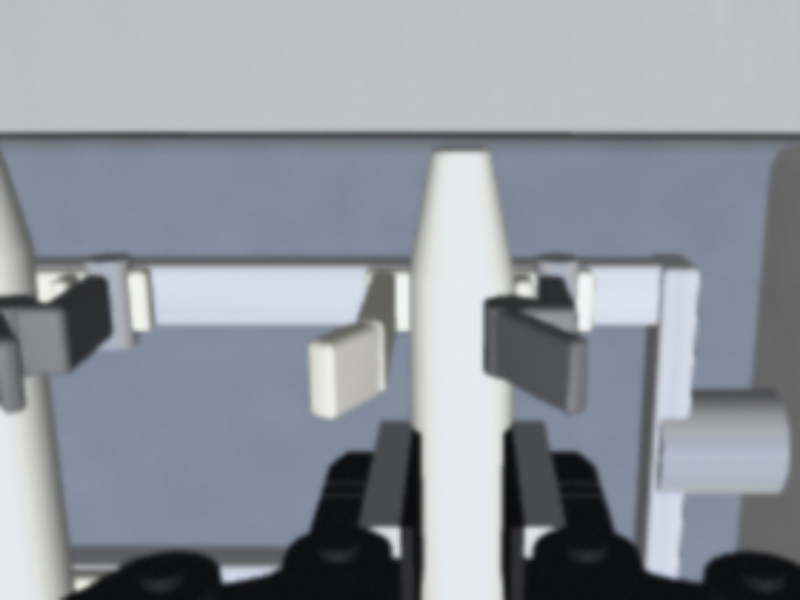

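The dark jaw nose overlaps the tube by about 27 px, which is 4 mm: snapped shut on the tip side, and the tool stopped at the seat. Releasing and lifting.

```bash
python3 -m handwheel '[[[0,0,0],[0,0,0],25],[[0,0,0],[0,0,0],36],[[0,0,0],[0,0,0],36],[[0,0,0.1],[0,0,0],36],[[0,0,0.2],[0,0,0],36],[[0,0,0.4],[0,0,0],36],[[0,0,0.4],[0,0,0],36],[[-0.07,0.2,0.1],[0,0,0.04],36],[[-0.07,0.3,0],[0,0,0.08],36],[[-0.08,0.3,0],[0,0,0.08],36],[[-0.08,0.3,0],[0,0,0.08],36],[[-0.08,0.3,0],[0,0,0.08],36],[[-0.08,0.3,0],[0,0,0.08],36],[[-0.08,0.3,0],[0,0,0.08],36],[[-0.08,0.3,0],[0,0,0.08],36],[[-0.08,0.3,0],[0,0,0.08],36],[[-0.08,0.2,0],[0,0,0.08],36],[[0,0.1,0],[0,0,0.06],36],[[0,0,0],[0,0,0],36],[[0,0,0],[0,0,0],36]]' 90
python3 - <<'E'
from h import *
to((.486,-.0249,.13),104.3,1)
c=camera_model('wrist');im=get_image('wrist')[:,:,::-1]
for X in [(.5318,-.0132,.009),(.4338,-.0382,.009)]:print(proj(c,X).round(1))
t=get_image('top')[195:335,360:430,::-1]
cv2.imwrite('pics/w6.png',np.hstack([cv2.resize(im[:300],(500,268)).copy() if 0 else cv2.resize(im,(500,375)),cv2.resize(cv2.convertScaleAbs(cv2.resize(t,(250,375),interpolation=cv2.INTER_CUBIC),alpha=1.5),(250,375))]))
E
```

```text
time_s: 14.15
tcp_pos: [0.4905, -0.0341, 0.174]
orientation: [-0.074, 0.997, 0.009, 0.015]
wrist_force: [-0.4, -0.9, 1.1]
gripper_width: 0.419
t 14.15 tcp [ 0.4905 -0.0341  0.174 ] jawyaw 98.5 z [ 0.029  0.019 -0.999] F [-0.4 -0.9  1.1] w 35.8 j7 1.8
total shift u [-0.057  0.115 -0.549] turn u [-0.0099  0.0131  0.0481] per row [-0.057  0.115 -0.549]
[[294.5 230.6]]
[[283.8 119.7]]
```

View pics/w6.png

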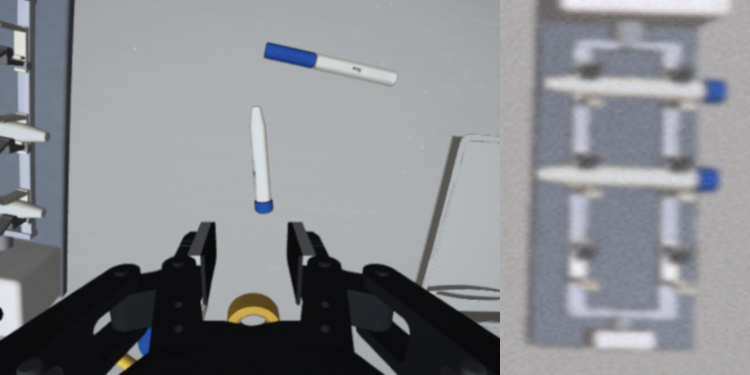

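Right: the back tube lies parallel to the loaded one, cap on the same side and no more than about 1 mm off along its axis. Left: tube_b's cap is at (294.6,232) in full-frame pixels, against (294.5,230.6) predicted. Descending on tube_b.

```bash
python3 -m handwheel '[[[-0.057,0.115,-0.2],[-0.01,0.013,0.048],38],[[0,0,-0.4],[0,0,0],38],[[0,0,-0.4],[0,0,0],38],[[0,0,-0.3],[0,0,0],38],[[0,0,0],[0,0,0],38],[[0,0,0],[0,0,0],38]]' >/dev/null
python3 - <<'E'
from h import *
to((.486,-.0249,.0125),104.3,1)
E
```

```text
t 15.0 tcp [ 0.4878 -0.0282  0.0689] jawyaw 103.9 z [ 0.004 -0.003 -1.   ] F [0.6 0.1 0.9] w 38.4 j7 1.85
total shift u [-0.023  0.041 -0.705] turn u [0.0014 0.0018 0.0033] per row [-0.023  0.041 -0.705]
```

```bash
python3 -m handwheel '[[[-0.023,0.041,-0.2],[0,0.002,0.003],38],[[0,0,-0.2],[0,0,0],38],[[0,0,-0.15],[0,0,0],38],[[0,0,-0.08],[0,0,0],38],[[0,0,0],[0,0,0],38],[[0,0,0],[0,0,0],38]]' >/dev/null
python3 - <<'E'
from h import *
to((.486,-.0249,.0125),104.3,1)
E
```

```text
t 15.75 tcp [ 0.4886 -0.0243  0.0185] jawyaw 104.3 z [ 0.006 -0.003 -1.   ] F [ 0.2 -0.  -1. ] w 38.1 j7 1.85
total shift u [-0.032 -0.007 -0.074] turn u [0.0013 0.0027 0.0001] per row [-0.032 -0.007 -0.074]
```

```bash
python3 -m handwheel '[[[-0.035,-0.007,-0.08],[0.001,0.003,0],38],[[0,0,0],[0,0,0],30],[[0,0,0],[0,0,0],20],[[0,0,0],[0,0,0],8],[[0,0,0],[0,0,0],6],[[0,0,0],[0,0,0],6],[[0,0,0],[0,0,0],6]]' 90
python3 - <<'E'
from h import *
to((.486,-.0249,.0125),104.3,1)
E
python3 -m handwheel '[[[0,0,0.1],[0,0,0],6],[[0,0,0.2],[0,0,0],6],[[0,0,0.4],[0,0,0],6],[[0,0,0.5],[0,0,0],6],[[0,0,0.5],[0,0,0],6],[[0,0,0.2],[0,0,0],6],[[0,0,0],[0,0,0],6],[[0,0,0],[0,0,0],6]]' 90 >/dev/null
python3 - <<'E'
from h import *
to((.4079,-.2606,.15),-2.5,1)
o,R=pose();c=camera_model('wrist')
for s in(.0535,.038):
    print(s,proj(c,o['tcp_pos']+s*R[:,0]+R[:,2]*.004).round(1))
im=get_image('wrist')[130:400,140:420,::-1]
cv2.imwrite('pics/w7.png',cv2.resize(im,(560,540)))
E
```

```text
time_s: 16.62
tcp_pos: [0.4864, -0.025, 0.0127]
orientation: [-0.124, 0.992, -0.0, 0.001]
wrist_force: [-0.9, -0.8, 0.8]
gripper_width: 0.149
t 16.62 tcp [ 0.4864 -0.025   0.0127] jawyaw 104.3 z [ 0.001 -0.001 -1.   ] F [-0.9 -0.8  0.8] w 12.8 j7 1.86
total shift u [-0.005  0.002 -0.003] turn u [0.0002 0.0005 0.0002] per row [-0.005  0.002 -0.003]
t 17.62 tcp [ 0.4852 -0.0251  0.1715] jawyaw 104.3 z [ 0.002 -0.001 -1.   ] F [-0.4 -0.3  0.3] w 12.4 j7 1.85
total shift u [-0.966 -2.944 -0.269] turn u [ 1.200e-03  5.000e-04 -8.898e-01] per row [-0.966 -2.944 -0.269]
t 17.62 tcp [ 0.4852 -0.0251  0.1715] jawyaw 104.3 z [ 0.002 -0.001 -1.   ] F [-0.4 -0.3  0.3] w 12.4 j7 1.85
0.0535 [[281.5 150.6]]
0.038 [[281.5 188.2]]
```

View pics/w7.png

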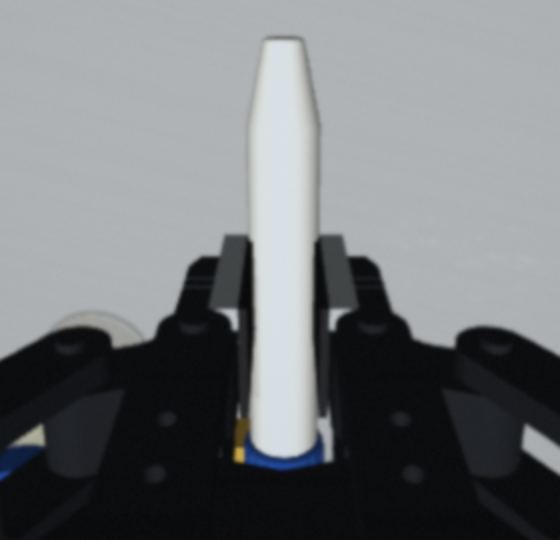

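Tube_b is held square: tip at wrist pixel (281.5,149), against 150.6 predicted, so it is central to within about 1 mm. Moving to the front station.

```bash
python3 -m handwheel '[[[-0.05,-0.1,0],[0,0,-0.04],6],[[-0.08,-0.25,0],[0,0,-0.08],6],[[-0.08,-0.27,0],[0,0,-0.08],6],[[-0.08,-0.27,0],[0,0,-0.08],6],[[-0.08,-0.27,0],[0,0,-0.08],6],[[-0.08,-0.27,0],[0,0,-0.08],6],[[-0.08,-0.27,0],[0,0,-0.08],6],[[-0.08,-0.27,0],[0,0,-0.08],6],[[-0.08,-0.27,0],[0,0,-0.08],6],[[-0.08,-0.27,0],[0,0,-0.08],6],[[-0.08,-0.25,0],[0,0,-0.08],6],[[-0.05,-0.15,0],[0,0,-0.05],6],[[0,0,0],[0,0,0],6],[[0,0,0],[0,0,0],6],[[0,0,0],[0,0,0],6]]' 90 >/dev/null
python3 - <<'E'
from h import *
to((.4083,-.2603,.13),-2.5,1)
E
```

```text
t 19.55 tcp [ 0.3996 -0.2589  0.1542] jawyaw -5.7 z [-0.018  0.024 -1.   ] F [-0.2  1.  -0.5] w 12.6 j7 0.58
total shift u [ 0.109 -0.017 -0.302] turn u [-0.0113 -0.0087  0.0268] per row [ 0.109 -0.017 -0.302]
```

```bash
python3 -m handwheel '[[[0.11,-0.017,0],[-0.011,-0.009,0.027],6],[[0,0,-0.15],[0,0,0],6],[[0,0,-0.2],[0,0,0],6],[[0,0,-0.15],[0,0,0],6],[[0,0,0],[0,0,0],6],[[0,0,0],[0,0,0],6]]' 110 >/dev/null
python3 - <<'E'
from h import *
to((.4083,-.2603,.0843),-2.5,1)
E
```

```text
t 20.3 tcp [ 0.4098 -0.258   0.1113] jawyaw -1.9 z [ 0.002  0.    -1.   ] F [-0.3 -1.1  1.2] w 11.9 j7 0.65
total shift u [-0.019 -0.029 -0.338] turn u [-0.      0.0008 -0.005 ] per row [-0.019 -0.029 -0.338]
```

```bash
python3 -m handwheel '[[[-0.02,-0.03,-0.1],[0,0,-0.005],6],[[0,0,-0.13],[0,0,0],6],[[0,0,-0.1],[0,0,0],6],[[0,0,0],[0,0,0],6],[[0,0,0],[0,0,0],6]]' 110 >/dev/null
python3 - <<'E'
from h import *
to((.4083,-.2603,.069),-2.5,1)
E
```

```text
t 20.93 tcp [ 0.4084 -0.261   0.0836] jawyaw -2.6 z [ 0.003 -0.001 -1.   ] F [-0.  -0.7  0. ] w 12.0 j7 0.66
total shift u [-0.001  0.009 -0.182] turn u [0.0003 0.0013 0.0006] per row [-0.001  0.009 -0.182]
```

```bash
python3 -m handwheel '[[[0,0,-0.1],[0,0,0],6],[[0,0,-0.1],[0,0,0],6],[[0,0,0],[0,0,0],6]]' |grep -E 'force|pos'
python3 -m handwheel '[[[0,0,-0.12],[0,0,0],6],[[0,0,0],[0,0,0],6]]' |grep -E 'force|pos'
python3 -m handwheel '[[[0,0,-0.1],[0,0,0],6],[[0,0,0],[0,0,0],6]]' |grep -E 'force|pos'
python3 -m handwheel '[[[0,0,-0.06],[0,0,0],6],[[0,0,0],[0,0,0],6]]' |grep -E 'force|pos'
python3 - <<'E'
from h import *
pose()
E
```

```text
tcp_pos: [0.4074, -0.2618, 0.068]
wrist_force: [1.7, 0.3, -2.4]
tcp_pos: [0.4074, -0.2621, 0.0578]
wrist_force: [1.1, -1.2, -7.3]
tcp_pos: [0.4091, -0.263, 0.0546]
wrist_force: [-1.8, -1.3, -4.4]
tcp_pos: [0.4097, -0.2634, 0.0545]
wrist_force: [-0.4, 0.0, -4.0]
t 22.05 tcp [ 0.4097 -0.2634  0.0545] jawyaw -2.7 z [ 0.008  0.002 -1.   ] F [-0.4  0.  -4. ] w 11.9 j7 0.7
```

Same seat height as the first tube (TCP z 0.0545), and the force drops the same way after the snap. Releasing, lifting, and backing off towards -y to view all the clips.

```bash
python3 -m handwheel '[[[0,0,0],[0,0,0],25],[[0,0,0],[0,0,0],36],[[0,0,0],[0,0,0],36],[[0,0,0.1],[0,0,0],36],[[0,0,0.2],[0,0,0],36],[[0,0,0.4],[0,0,0],36],[[0,0,0.4],[0,0,0],36],[[0.1,-0.2,0.4],[0,0,0],36],[[0.2,-0.3,0.3],[0,0,0],36],[[0.2,-0.3,0],[0,0,0],36],[[0.2,-0.3,0],[0,0,0],36],[[0.1,-0.2,0],[0,0,0],36],[[0,0,0],[0,0,0],36],[[0,0,0],[0,0,0],36]]'|grep -E 'force|pos'
python3 - <<'E'
from h import *
o,R=pose();c=camera_model('wrist')
im=get_image('wrist')[:,:,::-1]
ps=np.array([ray(c,(u,v),.05)[:2] for u,v in[(0,0),(560,0),(280,200)]]);print(ps.round(3))
t=get_image('top')[195:335,360:430,::-1];cv2.imwrite('pics/t8.png',t)
cv2.imwrite('pics/w8.png',cv2.resize(im,(800,600)))
E
```

```text
tcp_pos: [0.4767, -0.3697, 0.2148]
wrist_force: [0.1, 0.1, 0.5]
t 23.8 tcp [ 0.4767 -0.3697  0.2148] jawyaw -2.5 z [ 0.018 -0.004 -1.   ] F [0.1 0.1 0.5] w 35.8 j7 0.76
[[ 0.264 -0.206]
 [ 0.712 -0.223]
 [ 0.478 -0.38 ]]
```

View pics/w8.png

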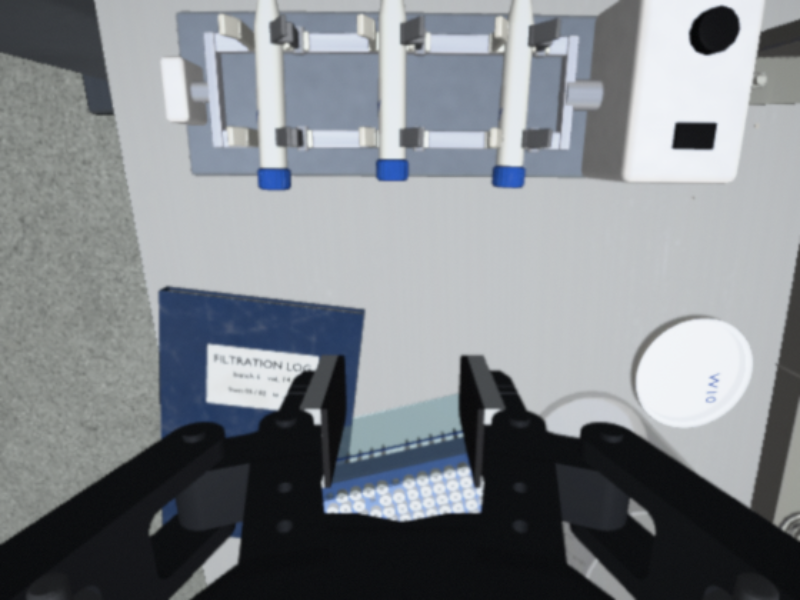

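All three tubes show both dark jaws closed over them (front clips around (287,32),(290,137); back ones (545,35),(537,138)). The new caps (y of about 179 and 177) stick out slightly more than the loaded one's (169.5), so I'll measure that.

Run:
```python
from h import *
from scipy import ndimage as nd
a=np.radians(-2.5);yv=np.array([-np.sin(a),np.cos(a)]);xv=np.array([np.cos(a),np.sin(a)])
for nm,roi in [('wrist',(90,150,160,400)),('top',(195,335,395,430))]:
    c=camera_model(nm);im=get_image(nm).astype(int)
    m=(im[...,2]-im[...,0]>40);k=np.zeros_like(m);r=roi;k[r[0]:r[1],r[2]:r[3]]=1;m&=k
    l,n=nd.label(m);
    for i in range(1,n+1):
        s=(l==i).sum()
        if s<25: continue
        v,u=nd.center_of_mass(l==i)
        X=ray(c,(u,v),.053)[:2]-np.array([.4785,-.2637]);print(nm,s,round(u,1),round(v,1),'rot x,y mm',(X@xv*1e3).round(1),(X@yv*1e3).round(1))
```

```text
wrist 342 274.3 118.8 rot x,y mm -0.7 -44.7
wrist 330 356.0 123.6 rot x,y mm 68.6 -48.6
wrist 341 191.3 124.9 rot x,y mm -70.6 -49.6
top 27 419.9 228.6 rot x,y mm 70.3 -48.8
top 30 417.8 261.7 rot x,y mm 0.3 -44.5
top 27 420.4 295.9 rot x,y mm -70.2 -50.0
```

The new caps sit 4–5 mm cap-ward of the loaded one, which is inside the ±6 mm but marginal. I'll nudge both tubes along their axis with closed fingers against the cap end, front one first.

```bash
python3 -m handwheel '[[[-0.2,0.1,-0.1],[0,0,0],0],[[-0.25,0.1,-0.2],[0,0,0],0],[[-0.25,0.1,-0.3],[0,0,0],0],[[-0.2,0.06,-0.3],[0,0,0],0],[[0,0,-0.3],[0,0,0],0],[[0,0,-0.2],[0,0,0],0],[[0,0,0],[0,0,0],0],[[0,0,0],[0,0,0],0]]' 60 >/dev/null
python3 - <<'E'
from h import *
to((.4046,-.345,.056),-2.5,1)
E
```

```text
t 25.0 tcp [ 0.4034 -0.3365  0.1015] jawyaw -2.2 z [ 0.023 -0.004 -1.   ] F [-0.3  0.1 -0.7] w 0.2 j7 0.83
total shift u [ 0.015 -0.106 -0.569] turn u [ 0.0018  0.0108 -0.0023] per row [ 0.015 -0.106 -0.569]
```

```bash
python3 -m handwheel '[[[0.015,-0.106,0],[0.002,0.011,-0.002],0],[[0,0,-0.15],[0,0,0],0],[[0,0,-0.25],[0,0,0],0],[[0,0,-0.15],[0,0,0],0],[[0,0,0],[0,0,0],0],[[0,0,0],[0,0,0],0]]' 60 >/dev/null
python3 - <<'E'
from h import *
o,R=to((.4053,-.3280,.056),-2.5,1) or pose()
E
```

```text
t 25.75 tcp [ 0.4068 -0.3458  0.0582] jawyaw -2.4 z [ 0.005 -0.002 -1.   ] F [0.  0.2 0.3] w 0.2 j7 0.86
total shift u [-0.019  0.222 -0.028] turn u [ 0.001   0.0022 -0.0009] per row [-0.019  0.222 -0.028]
t 25.75 tcp [ 0.4068 -0.3458  0.0582] jawyaw -2.4 z [ 0.005 -0.002 -1.   ] F [0.  0.2 0.3] w 0.2 j7 0.86
```

```bash
python3 -m handwheel '[[[0,0.12,-0.03],[0,0,0],0],[[0,0.1,0],[0,0,0],0],[[0,0,0],[0,0,0],0]]' |grep -E 'force|pos'
python3 -m handwheel '[[[0,0.03,0],[0,0,0],0],[[0,0,0],[0,0,0],0]]' |grep -E 'force|pos'
python3 -m handwheel '[[[0,0.03,0],[0,0,0],0],[[0,0,0],[0,0,0],0]]' |grep -E 'force|pos'
cat > m.py <<'E'
from h import *
from scipy import ndimage as nd
pose()
a=np.radians(-2.5);yv=np.array([-np.sin(a),np.cos(a)]);xv=np.array([np.cos(a),np.sin(a)])
for nm,r in [('wrist',(0,300,0,560)),('top',(195,335,395,430))]:
    c=camera_model(nm);im=get_image(nm).astype(int)
    m=(im[...,2]-im[...,0]>40);k=np.zeros_like(m);k[r[0]:r[1],r[2]:r[3]]=1;m&=k
    l,n=nd.label(m)
    for i in range(1,n+1):
        s=(l==i).sum()
        if s<15: continue
        v,u=nd.center_of_mass(l==i)
        X=ray(c,(u,v),.053)[:2]-np.array([.4785,-.2637])
        if abs(X[0])<.09 and abs(X[1])<.07: print(nm,s,'rot x,y mm',(X@xv*1e3).round(1),(X@yv*1e3).round(1))
E
python3 m.py
```

```text
tcp_pos: [0.4076, -0.3268, 0.0568]
wrist_force: [-0.2, -0.1, 0.3]
tcp_pos: [0.4079, -0.3243, 0.0572]
wrist_force: [0.4, 0.7, -0.3]
tcp_pos: [0.4079, -0.3222, 0.0573]
wrist_force: [0.3, 0.4, 0.1]
t 26.62 tcp [ 0.4079 -0.3222  0.0573] jawyaw -2.4 z [ 0.008 -0.004 -1.   ] F [0.3 0.4 0.1] w -0.1 j7 0.82
wrist 18 rot x,y mm -7.7 -8.5
wrist 1238 rot x,y mm -1.8 -45.4
wrist 1199 rot x,y mm -71.0 -44.8
wrist 58 rot x,y mm 54.5 -47.1
top 28 rot x,y mm 70.5 -48.6
top 32 rot x,y mm -0.1 -44.7
top 34 rot x,y mm -69.7 -44.4
```

The front tube is now level with the loaded one (-44.8 vs -45.4 wrist, -44.4 vs -44.7 top). Now the back tube.

```bash
python3 -m handwheel '[[[0,-0.15,0],[0,0,0],0],[[0,-0.15,0],[0,0,0],0],[[0,-0.05,0.3],[0,0,0],0],[[0.2,0,0.25],[0,0,0],0],[[0.35,0,0],[0,0,0],0],[[0.4,-0.03,0],[0,0,0],0],[[0.4,-0.03,0],[0,0,0],0],[[0.3,0,0],[0,0,0],0],[[0,0,0],[0,0,0],0],[[0,0,0],[0,0,0],0]]' >/dev/null
python3 - <<'E'
from h import *
to((.5460,-.350,.056),-2.5,1)
E
```

```text
t 27.98 tcp [ 0.539  -0.3685  0.1024] jawyaw -3.0 z [ 0.005 -0.01  -1.   ] F [-0.1  0.8  0. ] w 0.1 j7 0.72
total shift u [ 0.088  0.232 -0.58 ] turn u [0.0049 0.0025 0.0045] per row [ 0.088  0.232 -0.58 ]
```

```bash
python3 -m handwheel '[[[0.088,0.2,0],[0.005,0.003,0.005],0],[[0,0,-0.15],[0,0,0],0],[[0,0,-0.25],[0,0,0],0],[[0,0,-0.15],[0,0,0],0],[[0,0,0],[0,0,0],0],[[0,0,0],[0,0,0],0]]' >/dev/null
python3 - <<'E'
from h import *
to((.5460,-.3284,.057),-2.5,1)
E
```

```text
t 28.73 tcp [ 0.543  -0.3516  0.0562] jawyaw -2.5 z [-0.004  0.002 -1.   ] F [ 0.5 -0.5 -0.4] w 0.1 j7 0.72
total shift u [0.038 0.29  0.011] turn u [-0.001  -0.0019  0.0003] per row [0.038 0.29  0.011]
```

```bash
python3 -m handwheel '[[[0.035,0.1,0],[0,0,0],0],[[0,0.1,0],[0,0,0],0],[[0,0,0],[0,0,0],0]]' |grep -E 'force|pos'
python3 -m handwheel '[[[0,0.04,0],[0,0,0],0],[[0,0,0],[0,0,0],0]]' |grep -E 'force|pos'
python3 -m handwheel '[[[0,0.02,0],[0,0,0],0],[[0,0,0],[0,0,0],0]]' |grep -E 'force|pos'
python3 m.py
```

```text
tcp_pos: [0.5471, -0.3346, 0.0577]
wrist_force: [-0.2, -0.5, 0.6]
tcp_pos: [0.5474, -0.3312, 0.0582]
wrist_force: [0.3, -0.2, 0.0]
tcp_pos: [0.5472, -0.3299, 0.0582]
wrist_force: [0.4, 0.1, 0.1]
t 29.6 tcp [ 0.5472 -0.3299  0.0582] jawyaw -2.5 z [-0.001  0.    -1.   ] F [0.4 0.1 0.1] w -0.0 j7 0.69
wrist 1265 rot x,y mm 0.3 -45.2
wrist 1177 rot x,y mm 69.1 -46.5
top 32 rot x,y mm 70.9 -46.3
top 35 rot x,y mm 0.1 -44.7
```

Another 1.5 mm, then back off, lift and take the final look.

```bash
python3 -m handwheel '[[[0,0.02,0],[0,0,0],0],[[0,0,0],[0,0,0],0],[[0,-0.15,0],[0,0,0],0],[[0,-0.15,0],[0,0,0],0],[[0,-0.05,0.3],[0,0,0],0],[[-0.1,0,0.4],[0,0,0],0],[[-0.25,0,0.5],[0,0,0],0],[[-0.25,0,0.4],[0,0,0],0],[[-0.25,0,0.2],[0,0,0],0],[[0,0,0],[0,0,0],0],[[0,0,0],[0,0,0],0],[[0,0,0],[0,0,0],0]]' >/dev/null
python3 m.py
python3 - <<'E'
from h import *
w=get_image('wrist')[0:160,90:400,::-1];t=get_image('top')[180:335,110:430,::-1]
s=get_image('scene')[225:365,265:420,::-1]
w=cv2.resize(w,(800,310));
cv2.imwrite('pics/w9.png',np.vstack([w,np.hstack([cv2.resize(cv2.convertScaleAbs(t,alpha=1.6),(460,290)),cv2.resize(cv2.convertScaleAbs(s,alpha=1.5),(340,290))])]))
E
```

```text
t 31.2 tcp [ 0.4746 -0.3667  0.2044] jawyaw -3.0 z [-0.003 -0.004 -1.   ] F [-0.7 -0.   0.3] w 0.1 j7 0.75
wrist 368 rot x,y mm 68.9 -44.6
wrist 377 rot x,y mm -70.4 -44.0
wrist 367 rot x,y mm -0.7 -44.7
top 25 rot x,y mm 71.2 -45.1
top 30 rot x,y mm 0.3 -44.5
top 32 rot x,y mm -69.8 -44.1
```

The viewer's limit is reached, but both cameras agree numerically: all three caps lie within 0.7 mm of each other along the axis. The jaws were seen shut before the axial nudges. Handing in.

```bash
python3 -c "
from rig import *
print(finish_job())"
```

```text
the job is handed in; nothing more can be done
None
```

Both loose tubes are in the rotator and released. The one from the tray is in the back station and the one from the worktop is in the front station, caps on the same side as the loaded tube. The job was handed in at about 31 s.

- **Seating:** both presses ended at the same height (TCP z 0.0545 m), with the force easing after the jaws gave way. A wrist picture then showed all four jaws closed over the tubes.
- **Position along the axis:** the tubes first sat 4–5 mm too far towards the cap, so I pushed each one along its clips with closed fingers. In the last measurement all three caps agreed within 0.7 mm in the wrist view and 1.0 mm in the top view.
- **Not checked by eye at the end:** the picture limit blocked my last look. The jaws being shut, and the tray and other items being undisturbed, rest on earlier pictures. The two nudges came after those pictures, so only the cap positions were confirmed afterwards.
- **Disagreement in the data:** the cap middles measured about 45 mm from the station centre. The task gives 51 mm, and a 13 mm cap on a 107 mm tube works out at 47 mm. I therefore centred on the loaded tube, whose middle matched the middle of the front station's clips to within about 0.5 mm in the top view.

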